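# Post a sample tin through the flap of the sample box

### The job

On the raised loading shelf, push the flat metal sample tin across the shelf until it is in front of the hanging flap of the clear sample box, then push it on through the flap so that it slides down the chute into the box. Only push the tin, without picking it up or tipping it over on the shelf, leave the jar on the shelf and the bottle and the pot beside it where they stand, and draw the fingers back out so that the flap swings fully shut.

Things in the scene. Friction and masses are not known exactly. Their poses are not given: they have to be found in the camera images.
- receiver: Sample box with loading shelf, fixed. Origin: on the bench below the middle of the doorway; x into the box (away from the robot, within 15 deg), y left, z up. Dark metal shelf: flat, no rims, top 85 mm above the bench, x -200 to 0, y -180 to 180 mm. Clear box behind it: x 0 to 202, y -67 to 67 mm, closed all round, roof top 74 mm above the shelf.
- mouth (a point): Middle of the doorway at shelf height, in the plane of the shut flap; axes as receiver. Doorway 96 mm wide (y -48 to 48) and 62 mm high under the flap's hinge; jambs 6 mm thick. The shelf runs on level to x = 22 mm inside, then a steel chute falls at 60 deg to the floor 73 mm lower: a tin whose centre passes that edge tips and slides down by itself.
- flap (a joint): Flap hanging in the doorway: 60 g metal plate 92 mm wide, 3 mm thick, hinge along y 62 mm above the shelf, lower edge 4 mm above the shelf. 0 = shut (a stop prevents outward swing); grows as the lower edge swings into the box, to 1.4 rad. Under 1 N opens it (the tin can push it); it falls shut by its own weight in about a second.
- flap_edge (a point): Middle of the flap's lower edge.
- tin: The sample tin: flat round aluminium tin with a steel lid, 56 mm diameter, 32 mm high, about 0.12 kg. Origin: centre of its underside. It stands on the loading shelf, 100 to 140 mm before the doorway and 90 to 110 mm to the left or to the right of the doorway's middle; the jar stands on the other side.
- jar: Small amber glass jar with a black cap, 42 mm diameter, 62 mm high, standing on the loading shelf on the side where the tin is not, 90 to 110 mm from the doorway's middle. Origin: centre of its underside. To be left alone.
- bottle: Amber bottle, 60 mm diameter, 120 mm high, on the bench to the left of the loading shelf. Origin: centre of its underside. To be left alone.
- pot: Steel pot with a lid knob, 60 mm diameter, 90 mm high, on the bench to the right of the loading shelf. Origin: centre of its underside. To be left alone.
Things that resemble listed ones, but are neither listed nor needed, are in the scene too. Of the things like the tin, leave any that is purple or turquoise; of the rest the larger one is meant.

How it is judged:
By the outcome, as a careful person would: the job done as asked, in the order asked, and still so for the second after the job is handed in, with the robot touching nothing.
It also fails if it takes over 54 s, if anything falls off the work surface, if the arm or the gripper's body presses on something with over 40 N, if the wrist force passes 120 N, or if a joint passes its speed limit or range.

### The arm

A 6-joint arm with a two-finger parallel gripper is mounted at the origin on the work surface. World frame = base frame: x ahead of the robot, y to its left, z up, the work surface at z = 0. Lengths are in mm, angles in rad, forces in N, time in s.
With the tool pointing down it reaches from about 250 to 800 mm from the base axis. Payload 8.5 kg.
Tool frame: the origin (TCP) lies between the finger pads; the fingertips stand 22 mm ahead of it and the grasp point (between the pads) lies 3 mm ahead of it; z points along the fingers, y is the line along which they close (so a half turn about z gives the same grasp; the last joint's range is limited). The gripper opens to 85 mm and grips with 20 to 120 N. Pads are 22 mm wide; open, the fingers measure 114 mm over their backs; the gripper's body (76 mm by 85 mm) begins 54 mm behind the grasp point. The pads swing forward as they close: fully open they stand 13 mm farther back than shut.
Start: joints at [-1.268, 0.238, -0.013, 1.319, 0, 1.571], TCP at [156.538, -501.076, 253.276] pointing down, gripper open.
Joint ranges: [-2.66, 2.66], [-1.03, 1.9], [-1.14, 1.46], [-1.82, 2.27], [-1.45, 1.34], [-3.14, 3.14]. Speed limits (rad/s): [2.22, 2.22, 2.79, 3.14, 3.14, 3.14].

### API

Orientations are given as a 3x3 rotation matrix whose columns are the frame's x, y, z axes.
In Python, from station import readout, optics, workorder gives the robot as it stands.
- The arm moves only by the tool carry_out, never from a script. Its arguments are lists of equal length, an entry for each row: "slide": the shift along the tool's x, y, z in m, a list of three; "roll": the turn about the tool's z in degrees. A call has 1 to 20 rows; each row is the pose to reach, as a shift and turn from the pose commanded when the call began, along the tool's axes at that moment; what a row does not reach only later rows make up. A row lasts 1/12 s, in which the tool goes at most 41.7 mm and 7.16 degrees, less where a joint would pass 70% of its speed; a pose out of reach is approached as far as the arm can. A call with a gripper value outside its range is refused whole. "gripper" is the opening, from 0 (shut) to 1 (fully open), set as the call begins (left out, the last holds). The fingers move at their own pace and stop on an object; "newtons" is the grip in N (left out, the last holds). Time passes only in rows, so rows that repeat a pose let the fingers close. It gives the time, the measured TCP pose, the force, the opening and the grip force at its end, in the units of the state.
- readout.read_state(): the state, without advancing time (a new reading comes with each control period).
- optics.get_image(name): name is "side" or "top"; returns the picture (420x560x3 uint8, red, green, blue); there is no depth.
- optics.camera_model(name): a dict with "fovy" (degrees; the focal length in pixels is half the picture's height over the tangent of half this angle, whatever the lens; pixels are square), "cx", "cy" (the principal point, pixels), "origin" and "rotation" of the camera in the world. Camera axes: x right, y down, z forward; pixel columns grow to the right and rows downward; lengths in mm; the calibration is good to about 2 mm. A picture is of the moment at which its call begins. camera_model takes no time and is no camera call.
- workorder.finish_job(): hands the job in; it is judged then, once.
The state is a dict: "t": time; "qpos": joint angles; "qvel": joint speeds; "effort": joint torques, N m; "ee_pos": TCP position; "tool_rot": TCP orientation; "force": force on the tool from outside, world axes, zero at the start; "wrist_torque": the same for the moment, N m; "grip_width": opening from 0.0 (shut) to 1.0 (fully open); "grip_force": force on a finger pad.
Only numpy, scipy, OpenCV 4.12 (cv2) and the standard library are available. Lean on these libraries where they do the work, as an engineer would, in place of code of your own. Each camera call takes 0.05 s, during which the arm holds its last target. There are 200 camera calls.

## Working session

There is one attempt and no reset: what is moved stays moved. The work goes in short steps, Python scripts to look and compute and a tool call to move; the robot and the scene stay as the last step left them, time stands still between calls to the robot, and variables do not carry over. Pictures are saved under pics/ and viewed, at most 10 in all, crops included, and the job is handed in when it is done.

Besides the shell and the picture viewer there is one more tool, called by a JSON object that holds its "fn" and its "kwargs". carry_out: Moves the arm, as the interface text tells. Its arguments: {"type":"object","properties":{"slide":{"type":"array"},"roll":{"type":"array"},"gripper":{"type":"number"},"newtons":{"type":"number"}},"required":["slide","roll"]}

```bash
mkdir -p pics; cat > h.py <<'E'
import numpy as np, cv2
from station import readout, optics, workorder
def snap(n,f):
    im=optics.get_image(n); cv2.imwrite('pics/'+f,im[:,:,::-1]); return im
def ray(n,u,v):
    c=optics.camera_model(n); f=210/np.tan(np.radians(c['fovy'])/2)
    d=np.array(c['rotation'])@np.array([(u-c['cx'])/f,(v-c['cy'])/f,1]); return np.array(c['origin']),d
def onz(n,u,v,z):
    o,d=ray(n,u,v); return (o+d*(z-o[2])/d[2])
def proj(n,p):
    c=optics.camera_model(n); f=210/np.tan(np.radians(c['fovy'])/2)
    q=np.array(c['rotation']).T@(np.array(p)-np.array(c['origin'])); return np.array([c['cx']+f*q[0]/q[2],c['cy']+f*q[1]/q[2]])
E
python3 - <<'E'
from h import *
a=snap('top','t0.png');b=snap('side','s0.png')
for n in('top','side'):print(optics.camera_model(n))
print(readout.read_state())
E
```

```text
{'fovy': 43.01434075541539, 'cx': 273.16421539408515, 'cy': 209.5620571790503, 'origin': array([ 346.91888339,   16.40458299, 1132.72774702]), 'rotation': array([[-0.00169387, -0.98628984,  0.16501359],
       [-0.99981188,  0.00485869,  0.01877742],
       [-0.01932173, -0.16495075, -0.98611253]])}
{'fovy': 48.92528350274293, 'cx': 281.67736892608997, 'cy': 207.3700448695513, 'origin': array([342.13054242, 729.47048558, 779.59148275]), 'rotation': array([[-0.97773532, -0.12402031,  0.16927082],
       [-0.2088125 ,  0.65482878, -0.72635846],
       [-0.0207602 , -0.74553218, -0.66614622]])}
{'t': 0.1, 'qpos': array([-1.26795730e+00,  2.38733173e-01, -1.41628967e-02,  1.31921597e+00,
       -4.42365681e-06,  1.57083406e+00]), 'qvel': array([1.82754388e-04, 1.36295292e-03, 1.97667192e-03, 4.54540586e-04,
       1.20520741e-03, 2.20301552e-05]), 'effort': array([-5.84768550e-04, -5.39722502e+01,  3.46997595e+01,  1.34027706e-02,
        1.78850598e-06,  1.98260864e-06]), 'ee_pos': array([ 156.46634314, -500.7771575 ,  252.73815157]), 'tool_rot': array([[ 9.54504901e-01,  2.98194965e-01, -3.96607424e-04],
       [ 2.98195229e-01, -9.54504076e-01,  1.25451517e-03],
       [-4.47329459e-06, -1.31570732e-03, -9.99999134e-01]]), 'force': array([ 0.4186273 ,  0.37024316, -0.04878808]), 'wrist_torque': array([-0.05523307, -0.01818728, -0.00471371]), 'grip_force': 0.0, 'grip_width': 0.9992577106597067}
```

View pics/t0.png

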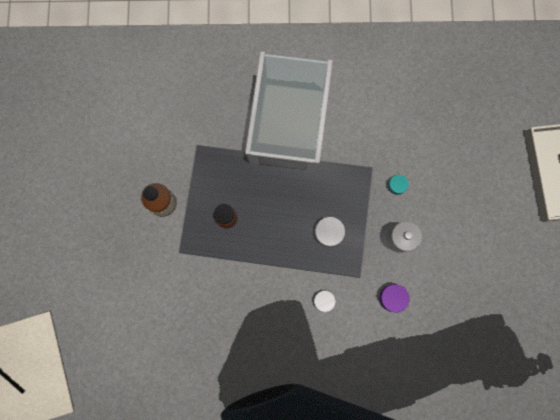

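View pics/s0.png

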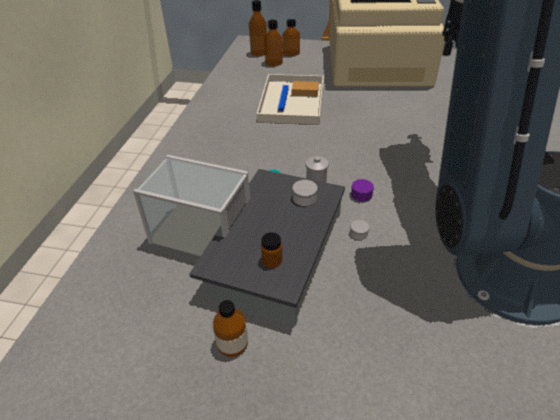

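The top view shows four tin-like things: a grey tin on the shelf (330,231), a small white one on the bench (325,301), a turquoise one (399,184) and a purple one (395,298). I choose (330,231), the larger non-coloured one, on the shelf. The jar is at (225,215), the bottle at (157,197), the pot at (406,237) and the doorway near (284,162).

```bash
cat > m.py <<'E'
from h import *
im=cv2.imread('pics/t0.png'); 
cv2.imwrite('pics/c0.png',cv2.resize(im[130:320,160:440],None,fx=2.8,fy=2.8,interpolation=cv2.INTER_CUBIC))
g=cv2.cvtColor(im,cv2.COLOR_BGR2GRAY); hsv=cv2.cvtColor(im,cv2.COLOR_BGR2HSV)
# shelf
m=(cv2.GaussianBlur(g,(5,5),0)<62).astype(np.uint8)
m[:140]=0;m[290:]=0;m[:,:175]=0;m[:,380:]=0
m=cv2.morphologyEx(m,cv2.MORPH_OPEN,np.ones((5,5)))
c=max(cv2.findContours(m,0,2)[0],key=cv2.contourArea)
h=cv2.convexHull(c); q=cv2.approxPolyDP(h,6,True)[:,0]; print(q.tolist(),cv2.minAreaRect(c))
P=np.array([onz('top',u,v,85) for u,v in q]); print(P.round(1))
# tin top
t=((g>110)).astype(np.uint8); t2=np.zeros_like(t); t2[205:260,305:355]=t[205:260,305:355]
c=max(cv2.findContours(t2,0,2)[0],key=cv2.contourArea); (u,v),r=cv2.minEnclosingCircle(c)
print('tin',u,v,r,onz('top',u,v,117),onz('top',u+r,v,117)-onz('top',u-r,v,117))
print('jar',onz('top',224,216,147),'bottle',onz('top',151,192,200),'pot',onz('top',407,236,85))
for u,v in[(248,158),(319,163),(331,60),(262,54)]:print('box',onz('top',u,v,159))
E
python3 m.py
```

```text
[[227, 204], [236, 222], [223, 228], [213, 212]] ((224.5, 216.0), (24.0, 23.0), 90.0)
[[534.  128.7  85. ]
 [497.5 110.3  85. ]
 [485.6 136.1  85. ]
 [517.9 156.5  85. ]]
tin 329.875 231.125 15.026119232177734 [474.46771764 -72.85172726 117.        ] [ -0.2372207  -57.46686841   0.        ]
jar [500.0814307  127.41066667 147.        ] bottle [536.00103373 253.16713411 200.        ] pot [ 468.20115447 -226.94976241   85.        ]
box [608.64581185  82.22580464 159.        ]
box [598.05464086 -51.26039342 159.        ]
box [803.46204358 -77.76368011 159.        ]
box [817.34509252  56.18664753 159.        ]
```

View pics/c0.png

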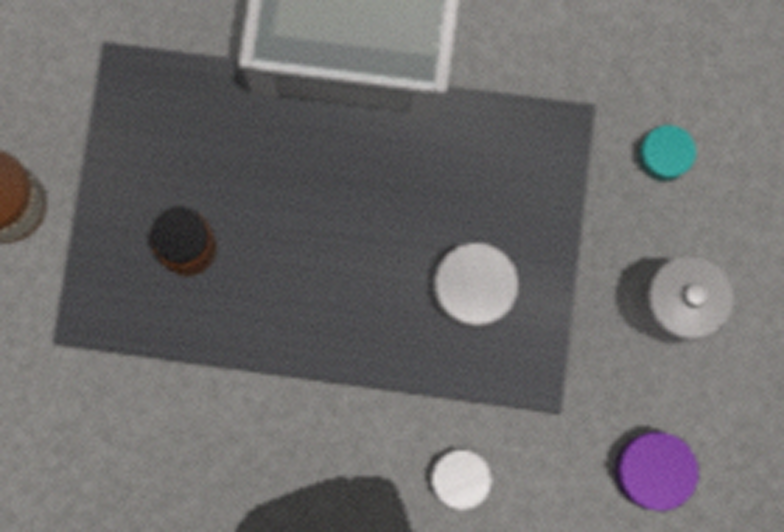

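The crop confirms that the grey tin on the shelf at (330,231) is larger than the white one. The shelf corners are at about (197,145), (372,167), (360,277) and (180,253).

```bash
python3 - <<'E'
from h import *
q=[(197.1,145.4),(372.1,167.1),(360,277.1),(179.6,253.2)]
P=np.array([onz('top',u,v,85)[:2] for u,v in q]); L=np.array([[0,180],[0,-180],[-200,-180],[-200,180.]])
# rigid fit
a=L-L.mean(0);b=P-P.mean(0); th=np.arctan2((a[:,0]*b[:,1]-a[:,1]*b[:,0]).sum(),(a*b).sum())
R=np.array([[np.cos(th),-np.sin(th)],[np.sin(th),np.cos(th)]]);o=P.mean(0)-R@L.mean(0)
print(P.round(1),np.degrees(th),o,(L@R.T+o-P).round(1))
# box roof: corners outer
B=np.array([onz('top',u,v,159)[:2] for u,v in[(248,158),(319,163),(331,60),(262,54)]]);print('box local',((B-o)@R).round(1))
for n,p in dict(tin=onz('top',329.9,231.1,117),jar=onz('top',224,214.5,147)).items(): print(n,((p[:2]-o)@R).round(1))
# tool axes
print('tool-yaw',np.degrees(np.arctan2(*np.array(readout.read_state()['tool_rot'])[[1,0],0])))
E
```

```text
[[ 655.7  191.4]
 [ 607.9 -163. ]
 [ 388.1 -132.5]
 [ 435.8  221.2]] -7.717580809383348 [621.00976802  15.8438422 ] [[-10.6   2.8]
 [-11.1   0.5]
 [ 10.5  -3.2]
 [ 11.2  -0.1]]
box local [[-21.2  64.1]
 [-13.7 -69.6]
 [193.4 -68.3]
 [189.1  66.3]]
tin [-133.2 -107.6]
jar [-132.    94.7]
tool-yaw 17.34923659406428
```

```bash
cat >> h.py <<'E'
O=np.array([609,16.5]);TH=np.radians(-7.6);RL=np.array([[np.cos(TH),-np.sin(TH)],[np.sin(TH),np.cos(TH)]])
def w(x,y): return RL@[x,y]+O
def loc(p): return RL.T@(np.array(p)[:2]-O)
def go(x,y,z,yaw=None):
    "print shift in tool axes to reach local x,y, world z; yaw = tool x angle in local frame"
    s=readout.read_state();T=np.array(s['tool_rot']);d=np.append(w(x,y),z)-s['ee_pos']
    cur=np.degrees(np.arctan2(T[1,0],T[0,0]))
    print('t',round(s['t'],2),'tcp loc',loc(s['ee_pos']).round(1),s['ee_pos'].round(1),'q',np.array(s['qpos']).round(2),'F',np.array(s['force']).round(1),'w',s['grip_width'])
    print('shift m',(T.T@d/1000).round(4),'roll',None if yaw is None else round((cur-np.degrees(TH)-yaw+180)%360-180,2))
E
python3 - <<'E'
from h import *
go(-121,-165,250,90)
E
```

```text
t 0.1 tcp loc [-380.1 -572.6] [ 156.5 -500.8  252.7] q [-1.27  0.24 -0.01  1.32 -0.    1.57] F [ 0.4  0.4 -0. ] w 0.9992577106597067
shift m [ 0.4069 -0.2602  0.0031] roll -65.05
```

{"fn": "carry_out", "kwargs": {"slide": [[0.407,-0.26,0],[0.407,-0.26,0],[0.407,-0.26,0],[0.407,-0.26,0],[0.407,-0.26,0],[0.407,-0.26,0],[0.407,-0.26,0],[0.407,-0.26,0],[0.407,-0.26,0],[0.407,-0.26,0],[0.407,-0.26,0],[0.407,-0.26,0],[0.407,-0.26,0],[0.407,-0.26,0],[0.407,-0.26,0],[0.407,-0.26,0]], "roll": [-65,-65,-65,-65,-65,-65,-65,-65,-65,-65,-65,-65,-65,-65,-65,-65], "gripper": 0.4}}

```text
t: 1.43
ee_pos: [466.8, -132.2, 253.2]
tool_rot: [[0.134, 0.991, -0.001], [0.991, -0.134, -0.0], [-0.0, -0.001, -1.0]]
force: [-0.8, -0.2, 0.6]
grip_width: 0.401
grip_force: 0.0
```

```bash
python3 - <<'E'
from h import *
go(-121,-165,117,90)
a=snap('top','t1.png');b=snap('side','s1.png')
v=np.hstack([cv2.resize(a[120:320,150:420],(400,296)),cv2.resize(b[110:330,120:420],(400,296))]);cv2.imwrite('pics/c1.png',v[:,:,::-1])
E
```

```text
t 1.43 tcp loc [-121.3 -166.2] [ 466.8 -132.2  253.2] q [-0.28  0.17 -0.1   1.3  -0.    1.43] F [-0.8 -0.2  0.6] w 0.40098092867569035
shift m [0.0013 0.0004 0.1362] roll -0.11
```

View pics/c1.png

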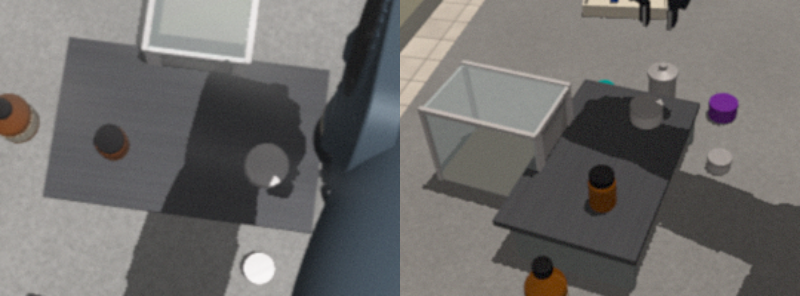

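The gripper hangs right of the shelf (side crop (660,10)) and the tin is clear, though shaded, at (265,165). The jar, bottle and pot are undisturbed.

{"fn": "carry_out", "kwargs": {"slide": [[0,0,0.035],[0,0,0.07],[0,0,0.1],[0,0,0.12],[0,0,0.13],[0,0,0.136],[0,0,0.136],[0,0,0.136]], "roll": [0,0,0,0,0,0,0,0]}}

```text
t: 2.2
ee_pos: [467.5, -132.1, 117.8]
tool_rot: [[0.134, 0.991, 0.0], [0.991, -0.134, -0.0], [0.0, 0.0, -1.0]]
force: [0.3, 0.1, -0.0]
grip_width: 0.397
grip_force: 0.0
```

```bash
python3 - <<'E'
from h import *
go(-121,-80,117,90)
b=snap('side','s2.png'); cv2.imwrite('pics/c2.png',cv2.resize(b[100:300,180:440],(780,600))[:,:,::-1])
E
```

```text
t 2.2 tcp loc [-120.6 -166. ] [ 467.5 -132.1  117.8] q [-0.28  0.26 -0.35  0.96  0.    1.43] F [ 0.3  0.1 -0. ] w 0.3974193463942009
shift m [ 0.086  -0.0006  0.0008] roll -0.1
```

View pics/c2.png

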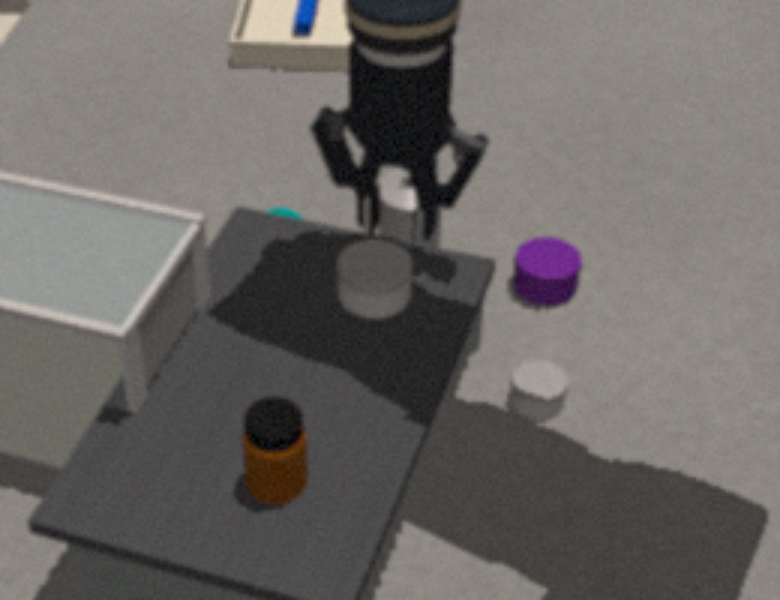

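The fingers straddle the line through the tin (tin at (373,280) in the crop, fingers at (367,210) and (428,210)). I'll push it left now.

{"fn": "carry_out", "kwargs": {"slide": [[0.01,0,0],[0.017,0,0],[0.023,0,0],[0.028,0,0],[0.034,0,0],[0.041,0,0],[0.048,0,0],[0.056,0,0],[0.064,0,0],[0.072,0,0],[0.08,0,0],[0.088,0,0],[0.096,0,0],[0.103,0,0],[0.109,0,0],[0.114,0,0],[0.117,0,0],[0.119,0,0],[0.12,0,0],[0.12,0,0]], "roll": [0,0,0,0,0,0,0,0,0,0,0,0,0,0,0,0,0,0,0,0]}}

```text
t: 3.92
ee_pos: [483.4, -12.5, 117.3]
tool_rot: [[0.133, 0.991, -0.0], [0.991, -0.133, 0.0], [0.0, -0.0, -1.0]]
force: [0.2, -1.2, 0.8]
grip_width: 0.402
grip_force: 0.5
```

```bash
python3 - <<'E'
from h import *
go(-121,-33,117,90)
a=snap('top','t3.png');b=snap('side','s3.png')
v=np.hstack([cv2.resize(a[120:320,150:420],(400,296)),cv2.resize(b[110:330,120:420],(400,296))]);cv2.imwrite('pics/c3.png',v[:,:,::-1])
E
```

```text
t 3.92 tcp loc [-120.6  -45.3] [483.4 -12.5 117.3] q [-0.03  0.26 -0.36  0.96  0.    1.68] F [ 0.2 -1.2  0.8] w 0.40182790145527525
shift m [ 0.0123 -0.0004  0.0003] roll -0.05
```

View pics/c3.png

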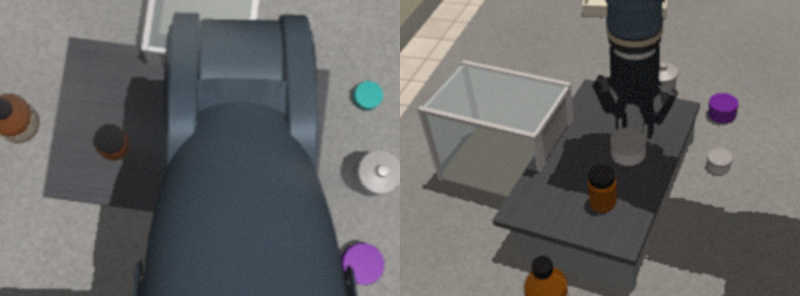

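The side crop shows the tin still upright in front of the fingers at (628,147). The arm hides it from above. I'll push on another 12 mm.

{"fn": "carry_out", "kwargs": {"slide": [[0.004,0,0],[0.008,0,0],[0.011,0,0],[0.012,0,0],[0.012,0,0]], "roll": [0,0,0,0,0]}}

```text
t: 4.43
ee_pos: [485.1, -0.2, 117.3]
tool_rot: [[0.133, 0.991, -0.0], [0.991, -0.133, 0.0], [0.0, -0.0, -1.0]]
force: [-0.5, -0.2, 0.6]
grip_width: 0.396
grip_force: 0.0
```

```bash
cat > tin.py <<'E'
from h import *
import sys
b=snap('side',sys.argv[1]); hsv=cv2.cvtColor(b,cv2.COLOR_RGB2HSV); g=hsv[:,:,2]
m=((g>75)&(hsv[:,:,1]<60)).astype(np.uint8); M=np.zeros_like(m); M[185:245,215:325]=m[185:245,215:325]
for c in cv2.findContours(M,0,2)[0]:
    if cv2.contourArea(c)>60:
        x,y,ww,h=cv2.boundingRect(c); print((x,y,ww,h),cv2.contourArea(c))
        # bottom rim: lowest point of silhouette ~ nearest-camera bottom edge; left/right extremes -> centre
        print('tin loc by bbox centre at mid height',loc(onz('side',x+ww/2,y+h/2,101)).round(1))
cv2.imwrite('pics/c_'+sys.argv[1],cv2.resize(b[150:280,200:370],(784,600))[:,:,::-1])
E
python3 tin.py s4.png; python3 -c "
from h import *
go(-121,-80,117,90)"
```

```text
(306, 191, 19, 37) 300.5
tin loc by bbox centre at mid height [-162.8  -55.9]
(215, 185, 89, 60) 2755.0
tin loc by bbox centre at mid height [-52.7  -0.7]
t 4.48 tcp loc [-120.6  -33.1] [ 4.850e+02 -4.000e-01  1.172e+02] q [-0.    0.26 -0.35  0.96  0.    1.7 ] F [ 0.5 -0.3  0. ] w 0.39769662664670313
shift m [-0.0469 -0.0003  0.0002] roll -0.02
```

View pics/c_s4.png

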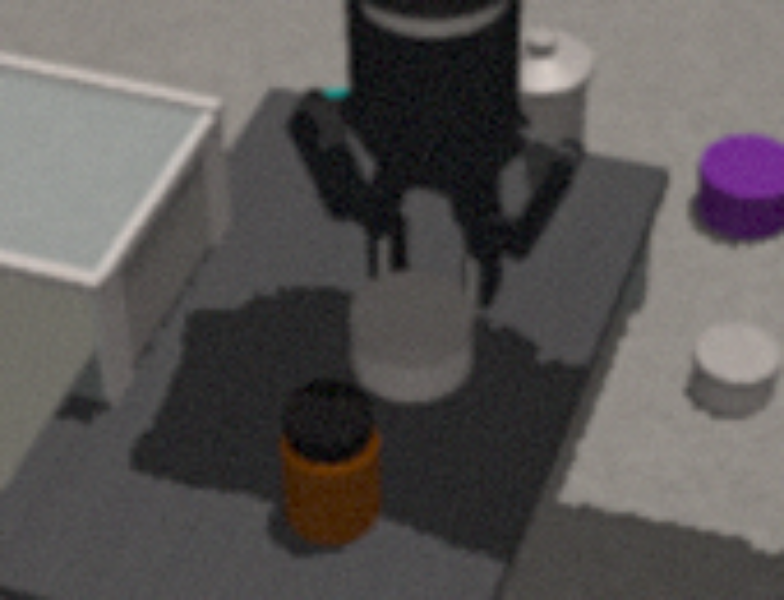

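```bash
python3 - <<'E'
from h import *
f=lambda x,y,z:loc(onz('side',200+x/4.612,150+y/4.615,z)).round(1)
print('tin top',f(412,322,117),'tin low edge',f(412,402,85),'L/R',f(351,330,117),f(473,330,117))
print('box',f(98,284,159),f(222,108,159),'foot',f(120,404,85),'foot far',f(222,245,85))
print('shelf corner',f(668,170,85))
E
```

```text
tin top [-124.7    9.2] tin low edge [-130.6   27.5] L/R [-100.2   22.8] [-152.5    5.4]
box [-2.1 71.5] [ -5.  -61.1] foot [-4.2 71.1] foot far [ -5.9 -45.7]
shelf corner [-201.1 -171.7]
```

{"fn": "carry_out", "kwargs": {"slide": [[-0.015,0,0],[-0.03,0,0],[-0.035,0,-0.02],[-0.035,0,-0.045],[-0.035,0,-0.06],[-0.02,-0.02,-0.065],[0.0,-0.04,-0.065],[0.02,-0.051,-0.065],[0.036,-0.051,-0.065],[0.036,-0.051,-0.065],[0.036,-0.051,-0.065],[0.036,-0.051,-0.065],[0.036,-0.051,-0.065],[0.036,-0.051,-0.065],[0.036,-0.051,-0.065],[0.036,-0.051,-0.065],[0.036,-0.051,-0.065],[0.036,-0.051,-0.065],[0.036,-0.051,-0.065],[0.036,-0.051,-0.065]], "roll": [0,0,0,0,-7,-14,-21,-28,-35,-42,-49,-56,-63,-70,-77,-84,-90,-90,-90,-90]}}

```text
t: 6.15
ee_pos: [439.3, 41.8, 182.3]
tool_rot: [[-0.991, 0.137, -0.0], [0.137, 0.991, 0.0], [0.0, 0.0, -1.0]]
force: [-0.1, 0.1, -0.1]
grip_width: 0.403
grip_force: 0.0
```

```bash
python3 - <<'E'
from h import *
go(-172,3,117,180)
a=snap('side','s5.png');cv2.imwrite('pics/c5.png',cv2.resize(a[150:280,200:370],(784,600))[:,:,::-1])
E
```

```text
t 6.15 tcp loc [-171.6    2.6] [439.3  41.8 182.3] q [ 0.09  0.13 -0.33  1.1   0.    0.23] F [-0.1  0.1 -0.1] w 0.403416528471749
shift m [0.0004 0.0004 0.0653] roll -0.25
```

View pics/c5.png

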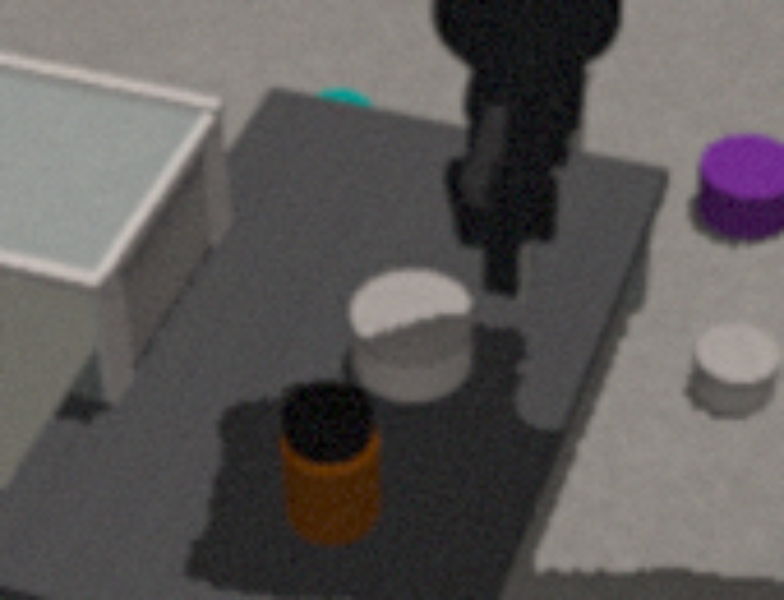

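The tin is upright at (411,330) in the crop, on the doorway's axis, and the jar has not moved. The gripper is behind the tin. I'll check how far the knuckle block (447–560, 150–245) sticks out ahead of the fingers.

```bash
python3 - <<'E'
from h import *
def pc(x,y,z):
    u=proj('side',np.append(w(x,y),z)); return ((u-[200,150])*[4.612,4.615]).round(0)
for y in(2.6-31,2.6-17,2.6+17,2.6+31):
  for z in (160,196,220):
    print('y',y,'z',z,'x-11',pc(-182.6,y,z),'x+11',pc(-160.6,y,z),'x+25',pc(-146,y,z))
E
```

```text
y -28.4 z 160 x-11 [562. 225.] x+11 [514. 215.] x+25 [483. 208.]
y -28.4 z 196 x-11 [565. 162.] x+11 [516. 152.] x+25 [484. 145.]
y -28.4 z 220 x-11 [567. 118.] x+11 [517. 108.] x+25 [485. 102.]
y -14.4 z 160 x-11 [553. 245.] x+11 [505. 234.] x+25 [474. 228.]
y -14.4 z 196 x-11 [556. 181.] x+11 [507. 171.] x+25 [474. 165.]
y -14.4 z 220 x-11 [558. 138.] x+11 [508. 127.] x+25 [475. 121.]
y 19.6 z 160 x-11 [531. 294.] x+11 [482. 283.] x+25 [450. 276.]
y 19.6 z 196 x-11 [533. 231.] x+11 [483. 220.] x+25 [450. 213.]
y 19.6 z 220 x-11 [535. 186.] x+11 [484. 176.] x+25 [450. 169.]
y 33.6 z 160 x-11 [521. 315.] x+11 [472. 304.] x+25 [440. 297.]
y 33.6 z 196 x-11 [523. 252.] x+11 [473. 241.] x+25 [439. 234.]
y 33.6 z 220 x-11 [525. 207.] x+11 [473. 197.] x+25 [439. 189.]
```

The block projects at the outer elbows (y about ±50, z at least 50 mm above the tips), so nothing sticks out far ahead of the pads. I'll descend and push with the fingers as a cradle.

{"fn": "carry_out", "kwargs": {"slide": [[0,0,0.03],[0,0,0.05],[0,0,0.06],[0,0,0.06],[-0.008,0,0.06],[-0.014,0,0.06],[-0.019,0,0.06],[-0.025,0,0.06],[-0.032,0,0.06],[-0.039,0,0.06],[-0.047,0,0.06],[-0.055,0,0.06],[-0.063,0,0.06],[-0.07,0,0.06],[-0.077,0,0.06],[-0.083,0,0.06],[-0.087,0,0.06],[-0.089,0,0.06],[-0.09,0,0.06],[-0.09,0,0.06]], "roll": [0,0,0,0,0,0,0,0,0,0,0,0,0,0,0,0,0,0,0,0]}}

```text
t: 7.87
ee_pos: [528.7, 29.8, 122.3]
tool_rot: [[-0.991, 0.133, 0.0], [0.133, 0.991, 0.0], [-0.0, 0.0, -1.0]]
force: [-0.6, 0.0, 0.3]
grip_width: 0.395
grip_force: 0.8
```

{"fn": "carry_out", "kwargs": {"slide": [[0.01,0,0],[0.02,0,0],[0.02,0,0]], "roll": [0,0,0]}}

```text
t: 8.12
ee_pos: [506.0, 32.6, 122.2]
tool_rot: [[-0.991, 0.133, -0.002], [0.133, 0.991, 0.0], [0.002, -0.0, -1.0]]
force: [-0.7, 0.7, -0.2]
grip_width: 0.4
grip_force: 0.0
```

{"fn": "carry_out", "kwargs": {"slide": [[0,0,0],[0,0,0],[0,0,0],[0,0,0],[0,0,0],[0,0,0]], "roll": [0,0,0,0,0,0], "gripper": 0}}

```text
t: 8.62
ee_pos: [508.8, 32.4, 122.3]
tool_rot: [[-0.991, 0.133, -0.0], [0.133, 0.991, 0.0], [0.0, 0.0, -1.0]]
force: [0.0, -1.0, 0.2]
grip_width: 0.005
grip_force: 0.0
```

```bash
python3 - <<'E'
from h import *
go(-16,3,122,180)
a=snap('side','s6.png');cv2.imwrite('pics/c6.png',cv2.resize(a[140:270,170:340],(784,600))[:,:,::-1])
E
```

```text
t 8.62 tcp loc [-101.4    2.5] [508.8  32.4 122.3] q [ 0.06  0.29 -0.29  0.99  0.    0.2 ] F [ 0.  -1.   0.2] w 0.0053649546325288825
shift m [-0.0854  0.0005  0.0003] roll -0.05
```

View pics/c6.png

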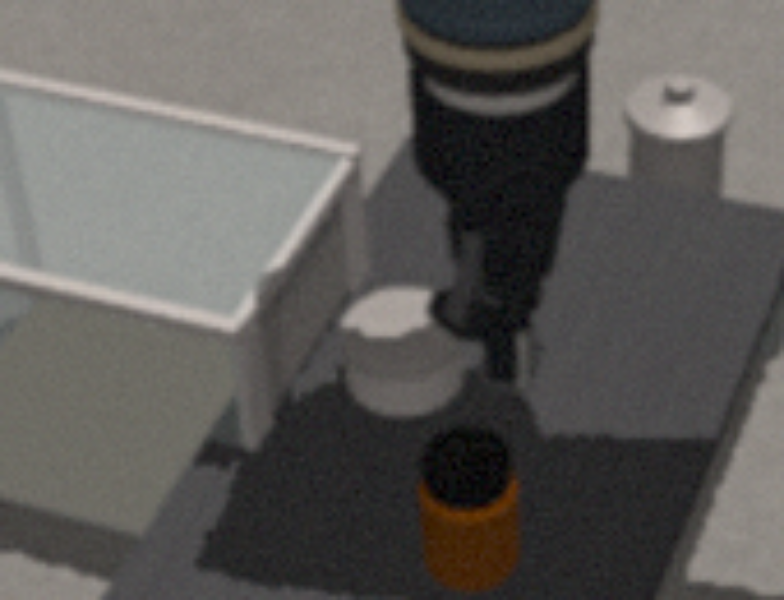

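```bash
python3 - <<'E'
from h import *
def pc(x,y,z):
    u=proj('side',np.append(w(x,y),z)); return ((u-[170,140])*[4.612,4.615]).round(0)
f=lambda x,y,z:loc(onz('side',170+x/4.612,140+y/4.615,z)).round(1)
print('tin',f(405,332,117),f(405,418,85))
print('tip',[pc(x,2.5,100) for x in(-112,-90)])
for y in (14,30,45):
  print(y,[pc(-87,y,z).tolist() for z in(120,135,150,165)])
print('box corner',f(235,328,159),f(358,150,159))
E
```

```text
tin [-52.9   7.4] [-60.3  30.4]
tip [array([529., 380.]), array([485., 369.])]
14 [[469.0, 352.0], [467.0, 328.0], [466.0, 303.0], [465.0, 278.0]]
30 [[456.0, 375.0], [455.0, 351.0], [453.0, 326.0], [452.0, 300.0]]
45 [[444.0, 397.0], [443.0, 373.0], [441.0, 348.0], [440.0, 322.0]]
box corner [-0.9 70.4] [ -2.6 -63.7]
```

The tin is at about (−51, +4) in box axes, upright, in front of the flap and clear of the jar. I'll raise the fingers 5 mm for roof-rim clearance and push the tin through with a brisk end.

{"fn": "carry_out", "kwargs": {"slide": [[0,0,-0.005],[-0.006,0,-0.005],[-0.011,0,-0.005],[-0.015,0,-0.005],[-0.02,0,-0.005],[-0.026,0,-0.005],[-0.033,0,-0.005],[-0.041,0,-0.005],[-0.05,0,-0.005],[-0.06,0,-0.005],[-0.071,0,-0.005],[-0.084,0,-0.005],[-0.084,0,-0.005],[-0.084,0,-0.005]], "roll": [0,0,0,0,0,0,0,0,0,0,0,0,0,0]}}

```text
t: 9.83
ee_pos: [593.1, 21.0, 126.9]
tool_rot: [[-0.991, 0.133, 0.0], [0.133, 0.991, 0.0], [-0.0, 0.0, -1.0]]
force: [0.3, -0.2, 0.2]
grip_width: 0.005
grip_force: 0.0
```

```bash
python3 - <<'E'
from h import *
go(-12,3,127,180)
a=snap('side','s7.png');cv2.imwrite('pics/c7.png',cv2.resize(a[140:270,120:290],(784,600))[:,:,::-1])
E
```

```text
t 9.83 tcp loc [-16.3   2.4] [593.1  21.  126.9] q [ 0.04  0.42 -0.08  1.07 -0.    0.17] F [ 0.3 -0.2  0.2] w 0.004774647841257696
shift m [-0.0043  0.0006 -0.0001] roll -0.07
```

View pics/c7.png

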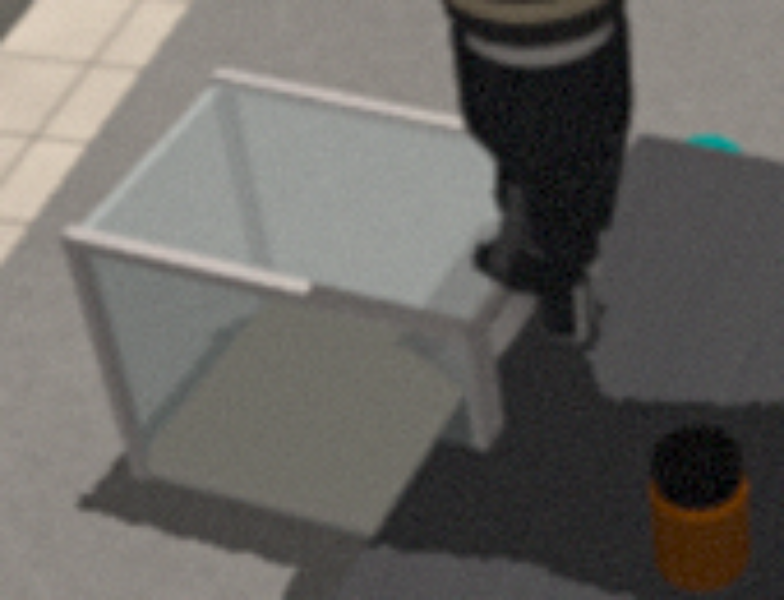

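The fingers are at the doorway, with the tips at (570,330) and no force on them. The jar is undisturbed and the tin has gone from the shelf, but I can't clearly see it inside the box. That used my last view, so I'll check numerically from here.

```bash
cat > d.py <<'E'
from h import *
import sys
ref=cv2.imread('pics/s0.png').astype(int); cur=optics.get_image('side')[:,:,::-1].astype(int); cv2.imwrite('pics/'+sys.argv[1],cur)
d=np.abs(cur-ref).max(2)
cs=cv2.findContours(((d>14)*255).astype(np.uint8),0,2)[0]
for c in cs:
    if cv2.contourArea(c)>25: print('diff',cv2.boundingRect(c),cv2.contourArea(c))
# predicted pixels of tin in box
for n,p in dict(shelf_in=(28,4,101),floor=(85,4,28),floor2=(120,4,28),chute=(45,4,70)).items(): print(n,proj('side',np.append(w(p[0],p[1]),p[2])).round(0))
print(readout.read_state()['t'])
g=cur.mean(2).astype(int); print(g[190:240:4,150:240:5]); print(ref.mean(2).astype(int)[190:240:4,150:240:5])
E
python3 d.py s8.png
```

```text
diff (174, 262, 29, 27) 366.5
diff (501, 256, 59, 66) 1273.5
diff (290, 179, 28, 30) 478.0
diff (504, 0, 25, 106) 760.5
diff (480, 0, 21, 45) 309.5
diff (299, 0, 261, 389) 48415.5
diff (177, 0, 149, 282) 15611.0
shelf_in [225. 209.]
floor [206. 227.]
floor2 [193. 223.]
chute [219. 217.]
9.9333
[[151 148 151 151 151 133 150 154 154 150 150 152 148 152 154 130  45  25]
 [179 193 171 152 157 137 155 156 153 153 152 156 152 151 135  18  42  36]
 [117 103 103 164 196 176 151 153 151 153 152 153 151 153 125  41  26  22]
 [121 119 120 118 103  97 131 185 105 146 156 154 155 127 126 128  43  23]
 [121 124 120 119 120 116 108 105  99  94  93  99 128 123 130  90  92  54]
 [118 122 117 117 101 106 104 108 105 103 103 103 101  98  93  87 100  44]
 [120 116 117 107 105 109 103 108 103 104 102 103  93  93  98  82  54  44]
 [119 117 120  90 106 101 104 106 104 106 101 105  98  95  97  85  36  35]
 [118 117  93 104 105 107 106 108 102 105 105 105 106 107  98  87  39  38]
 [117 113 103 105 101 107 108 105 104 106 109 103 106 108  80  83  39  36]
 [105  93 105 109 103 109 103 108 106 102 103 106 103 1
[... 564 characters left out ...]
 99 103 104 104 104 103 102  95 104 158 187  81  68  77]
 [113 112 114 105  96 104 100 102 104 103 104 102 104 104  94  90  69  75]
 [118 117 113  86 101 102  99 101 107 100 103 103 105  99  99  95  76  70]
 [115 115  93 101 106 102 103 107 106 106 103 102 103 102 103  92  72  78]
 [116 108  96  98 106 101 105 106 106 105  99 103 101  99  78  96  63  72]
 [108  87  97 104 104 104 106 102 106 107 103 104 101 100  62  90  73  77]
 [ 87 105 104 103 107 107 105 101 107 102 104 104 101  69  66  93  75  75]
 [ 86 104 102 105 101 102 102 103 102 102 106 104 101  33  41  76  73  73]][ WARN:0@0.558] global loadsave.cpp:1063 imwrite_ Unsupported depth image for selected encoder is fallbacked to CV_8U.
```

{"fn": "carry_out", "kwargs": {"slide": [[-0.001,0,0],[-0.002,0,0],[-0.003,0,0],[-0.004,0,0],[-0.004,0,0],[-0.004,0,0]], "roll": [0,0,0,0,0,0]}}

```text
t: 10.43
ee_pos: [593.6, 20.7, 126.9]
tool_rot: [[-0.991, 0.133, -0.004], [0.133, 0.991, 0.0], [0.004, -0.001, -1.0]]
force: [-10.3, 0.9, 2.2]
grip_width: 0.001
grip_force: 0.0
```

```bash
cat > e.py <<'E'
from h import *
import sys
ref=cv2.imread('pics/'+sys.argv[1]).astype(int); cur=optics.get_image('side')[:,:,::-1].astype(int); cv2.imwrite('pics/'+sys.argv[2],cur.astype(np.uint8))
d=cv2.GaussianBlur(np.abs(cur-ref).max(2).astype(np.float32),(3,3),0)
for c in cv2.findContours(((d>12)*255).astype(np.uint8),0,2)[0]:
    if cv2.contourArea(c)>6: print('diff',cv2.boundingRect(c),cv2.contourArea(c))
r=cur[:,:,2]-cur[:,:,0]
print('R-B now');print(cv2.blur(r.astype(np.float32),(4,4))[200:240:4,180:232:4].round(0).astype(int))
go(-12,3,127,180)
E
python3 e.py s8.png s9.png
python3 -c "
import cv2;r=cv2.imread('pics/s0.png').astype(int);print(cv2.blur((r[:,:,2]-r[:,:,0]).astype('float32'),(4,4))[200:240:4,180:232:4].astype(int))"
```

```text
diff (354, 386, 5, 3) 7.5
diff (373, 385, 10, 4) 15.5
diff (407, 383, 6, 3) 7.0
diff (313, 316, 11, 65) 142.0
diff (383, 270, 4, 50) 99.0
diff (363, 265, 5, 3) 8.0
diff (325, 264, 8, 4) 15.5
diff (172, 262, 12, 21) 38.5
diff (261, 237, 19, 14) 74.0
diff (272, 234, 6, 8) 10.0
diff (180, 218, 24, 17) 97.0
diff (206, 212, 12, 10) 30.0
diff (226, 204, 13, 22) 161.0
diff (212, 188, 15, 21) 114.0
diff (225, 175, 5, 13) 29.0
diff (526, 158, 3, 8) 8.0
diff (521, 126, 3, 9) 11.5
diff (520, 118, 4, 7) 12.5
diff (518, 109, 4, 5) 7.0
diff (208, 106, 19, 68) 183.0
diff (251, 81, 6, 5) 7.0
diff (252, 66, 3, 14) 7.0
diff (240, 30, 24, 144) 495.0
diff (207, 29, 9, 5) 14.0
diff (188, 15, 5, 7) 9.5
diff (250, 4, 31, 26) 79.0
diff (501, 0, 19, 97) 238.0
diff (469, 0, 34, 175) 533.0
diff (225, 0, 13, 33) 75.0
diff (184, 0, 4, 15) 19.0
diff (175, 0, 29, 107) 269.5
R-B now
[[11  7  2  0  0  0  1  1  1  1  0  0  2]
 [ 8  9  8  7  6  3  1  0  0  0  0  3  5]
 [ 9  9  8  7  8  8  7  6  6  4  2  5  5]
 [ 9  5  3  1  1  5  9  8  8  6  7  6  6]
 [ 4  2  2  2  1  1  9 10  9  9  5  6  6]
 [ 4  1  0  1  0  1  8 10 10  9  7  6  5]
 [ 5  2  2  1  1  1  6 10 10  9  6  5  5]
 [ 5  2  2  3  1  1  7 10 10  9  2  6  5]
 [ 8  2  1  1  1  5 10 10 10  6 -2  5  4]
 [ 9  9  8  8  9  9 10 10  8  0 -2  3  1]]
t 10.48 tcp loc [-15.9   2.1] [593.5  20.7 126.9] q [ 0.03  0.42 -0.07  1.08  0.    0.17] F [-9.3  1.2  2.5] w 0.0016655626498896883
shift m [-0.0039  0.0009 -0.0001] roll -0.06
[[10  6  3  1  0  0  0  0  1  0  0  1  9]
 [ 8  9 11 12 10  7  4  1  0  0  0  5  8]
 [ 8  9  8  8  7  8 10 11 11  8  5  9  5]
 [ 8 10  9  8  9  8  8  8  8  8  9  6  5]
 [ 9  9  9  9 10 10  8  9  9  9  6  6  5]
 [ 8  9 10  9  8  9  9 10  9  9  6  6  6]
 [ 9  9  9  9  9  9  8  9  9  8  7  5  6]
 [ 9  9  9  9  9  9  9  8  9  9  2  5  5]
 [ 9  9  9  9  9  9 10  9  9  4  0  4  3]
 [ 8  9  9  9  9 10  8  9  7  0 -1  3  1]]
```

A neutral grey blob has appeared inside the box at px (192,222), which is the tin on the floor at x of about 120 mm. The fingers now press lightly on the front frame (10 N), so I'll draw back.

{"fn": "carry_out", "kwargs": {"slide": [[0.01,0,0],[0.025,0,0],[0.045,0,0],[0.07,0,0],[0.095,0,0],[0.12,0,0],[0.14,0,-0.02],[0.15,0,-0.05],[0.15,0,-0.08],[0.15,0,-0.11],[0.15,0,-0.13],[0.15,0,-0.13],[0.15,0,-0.13],[0.15,0,-0.13],[0.15,0,-0.13],[0.15,0,-0.13],[0.15,0,-0.13],[0.15,0,-0.13],[0.15,0,-0.13],[0.15,0,-0.13]], "roll": [0,0,0,0,0,0,0,0,0,0,0,0,0,0,0,0,0,0,0,0]}}

```text
t: 12.15
ee_pos: [447.2, 40.7, 257.1]
tool_rot: [[-0.991, 0.133, -0.0], [0.133, 0.991, 0.0], [0.0, 0.0, -1.0]]
force: [0.8, 0.7, -0.8]
grip_width: -0.0
grip_force: 0.0
```

```bash
python3 e.py s0.png s10.png; python3 - <<'E'
from h import *
a=cv2.imread('pics/s0.png').astype(int);b=cv2.imread('pics/s10.png').astype(int)
print('flap grey s0');P=[proj('side',np.append(w(-1.5,y),85+z)) for y in(-30,0,30) for z in(8,25,45)]
for u,v in P:
    u,v=int(round(u)),int(round(v)); print((u,v),a[v-1:v+2,u-1:u+2].mean((0,1)).round(),b[v-1:v+2,u-1:u+2].mean((0,1)).round())
for n,m in(('s0',a),('s10',b)):
    h=cv2.cvtColor(m.astype(np.uint8),cv2.COLOR_BGR2HSV); k=((h[...,0]<18)&(h[...,1]>150)&(h[...,2]>60)).astype(np.uint8)
    k[:180]=0
    print(n,[cv2.boundingRect(c) for c in cv2.findContours(k,0,2)[0] if cv2.contourArea(c)>60])
t=optics.get_image('top'); cv2.imwrite('pics/t10.png',t[:,:,::-1])
r=cv2.imread('pics/t0.png').astype(int); d=np.abs(t[:,:,::-1].astype(int)-r).max(2)
for n,(u,v) in dict(jar=(224,216),pot=(407,236),bottle=(157,197),box=(290,110)).items(): print(n,d[v-14:v+14,u-14:u+14].mean().round(1))
E
```

```text
diff (532, 278, 6, 15) 33.5
diff (536, 246, 6, 8) 10.5
diff (521, 246, 39, 36) 378.0
diff (541, 241, 12, 14) 69.0
diff (229, 223, 93, 63) 3788.0
diff (181, 218, 23, 17) 77.5
diff (297, 0, 263, 410) 52727.0
diff (275, 0, 75, 208) 8855.0
R-B now
[[10  8  4  1  0  0  0  0  1  1  0  1 10]
 [ 8  9 12 13 10  7  4  0  1  0  0  5  7]
 [ 9 10  8  7  8  8 11 11 12  8  5  9  6]
 [ 9  5  2  1  1  5  9  8  8  9 10  6  6]
 [ 4  1  2  1  1  2  9  9  9  9  6  7  6]
 [ 3  1  0  0  0  1  8 10  9 10  6  7  5]
 [ 4  2  2  1  1  1  6  9  9  9  7  6  6]
 [ 5  1  1  2  1  1  7 10  9 10  2  4  5]
 [ 8  3  1  2  3  6  9 10 10  5 -1  5  5]
 [10  9  7  8  9 10 10  9  9  0 -1  3  0]]
t 12.2 tcp loc [-163.6    2.6] [447.2  40.7 257.2] q [ 0.09  0.11 -0.17  1.3   0.    0.22] F [ 0.2 -0.2 -0.1] w 0.0005163504244319176
shift m [-0.1516  0.0005  0.1302] roll -0.05
flap grey s0
(243, 204) [70. 73. 76.] [70. 72. 75.]
(243, 199) [76. 79. 83.] [75. 76. 81.]
(242, 192) [74. 76. 80.] [73. 74. 78.]
(238, 213) [68. 70. 73.] [67. 69. 71.]
(237, 207) [75. 77. 81.] [73. 75. 79.]
(237, 200) [72. 74. 77.] [70. 73. 77.]
(232, 222) [70. 72. 75.] [67. 68. 71.]
(232, 216) [75. 76. 79.] [74. 74. 79.]
(231, 209) [72. 73. 78.] [70. 72. 76.]
s0 [(214, 309, 31, 31), (261, 245, 21, 23)]
s10 [(214, 309, 31, 31), (261, 243, 22, 25)]
jar 36.5
pot 12.5
bottle 8.0
box 26.4
```

```bash
python3 -c "
from station import workorder
print(workorder.finish_job())"
```

```text
the job is handed in; nothing more can be done
None
```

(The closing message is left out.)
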